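# Stand up the toppled capacitor and hold it over its clamp

## Task

A replacement capacitor has toppled over on the grey mat: stand it upright on its foot on the bench, terminals up, and let go of it. Then pick it up again, carry it over the wall of the open power unit without touching the unit or anything in it, and finish still holding it, upright, still and centred over the empty orange clamp with its foot about a centimetre above the clamp's rim, touching nothing but the gripper, so that I can check the fit before it goes in. Leave the other things on the bench where they are.

Things in the scene. Friction and masses are not known exactly. Their poses are not given: they have to be found in the camera images.
- capacitor: the loose capacitor: a round blue can, 50 mm diameter, 85 mm long, white stripe on its side, about 0.25 kg; two brass studs stand 8 mm out of its black top, 11 mm either side of the axis along its y. Origin: centre of its flat foot; its z axis runs from foot to top (level when lying, up when standing). At the start it lies on its side on the bench, axis 25 mm high, and can roll.
- capacitor_top (a point): the centre of the capacitor's black top end, 85 mm from the foot's centre (studs 8 mm further)
- clamp: the empty orange clamp, a fixed upright ring in the power unit, 66 mm outside and 58 mm inside diameter, 30 mm high; a small steel screw lug reaches 43 mm from the axis on its front (-x) side, below the rim. Origin on the ring's axis at its underside, 8 mm above the bench; z up.
- clamp_rim (a point): the centre of the clamp's mouth, level with its top rim, 38 mm above the bench; z up
- chassis: the open power unit, fixed: a lidless box 280 mm (its x) by 340 mm (its y), origin at the centre of its underside, z up. White front panel at its -x side 88 mm high, other walls 80 mm. The three capacitor places are in a row at x = -45 mm, y = -85, 0 and 85 mm; a transformer, board and heat sink up to 66 mm high stand in the half at +x.
- fitted_a: a capacitor of the same size, already fitted in a black clamp (66 mm diameter, 30 mm high) in the row; fixed; origin on its axis 8 mm above the bench; its stud tips are 102 mm above the bench
- fitted_b: the second fitted capacitor, the same as fitted_a
- screwdriver: red-handled screwdriver, 160 mm long; loose bystander, to be left where it is; origin on it
- meter: yellow handheld multimeter, 150 x 75 x 32 mm, lying flat; loose bystander, to be left where it is; origin at the centre of its underside
- tape: black roll of tape lying flat, 90 mm wide, 20 mm high; loose bystander, to be left where it is; origin at the centre of its underside
- jar: clear screw jar with red lid, 60 mm wide, 75 mm high; loose bystander, to be left where it is; origin at the centre of its underside
- reel: solder reel standing on its flange, 60 mm wide, 38 mm high; loose bystander, to be left where it is; origin at the centre of its underside
- mug: blue mug, 80 mm wide, 95 mm high; loose bystander, to be left where it is; origin at the centre of its underside
- tray: grey parts tray, 100 x 140 x 30 mm; loose bystander, to be left where it is; origin at the centre of its underside
Things that resemble listed ones, but are neither listed nor needed, are in the scene too. Leave any pink look-alike of the capacitor alone.

How it is judged:
On the way:
1. the capacitor stands upright on its foot on the bench, let go (height (world z) of capacitor below 0.006 m and height (world z) of capacitor_top above 0.08 m and angle between capacitor's own z axis and vertical below 0.08 rad and linear speed of capacitor below 0.02 m/s and contact force between capacitor and the fingers below 0.1 N and contact force between capacitor and chassis below 0.1 N and contact force between capacitor and clamp below 0.1 N and contact force between capacitor and fitted_a below 0.1 N and contact force between capacitor and fitted_b below 0.1 N), for 0.3 s.
At the end, for the whole second after the job is handed in: The gripper still holds the capacitor (over 1 N), foot down, at rest (under 15 mm/s), tilted less than 0.09 rad, its foot's centre within 6 mm of the clamp's axis and 3 to 20 mm above the rim, touching no part of the power unit (horizontal distance between capacitor and clamp_rim below 0.006 m and z of capacitor in the frame of clamp_rim between 0.003 and 0.02 m and angle between capacitor's own z axis and vertical below 0.09 rad and z of capacitor_top in the frame of clamp_rim above 0.08 m and linear speed of capacitor below 0.015 m/s and angular speed of capacitor below 0.15 rad/s and contact force between capacitor and the fingers above 1 N and contact force between capacitor and chassis below 0.1 N and contact force between capacitor and clamp below 0.1 N and contact force between capacitor and fitted_a below 0.1 N and contact force between capacitor and fitted_b below 0.1 N); the arm keeps its last pose, push and grip.
It fails at once if the capacitor touches the power unit, its clamps or the fitted capacitors (contact force between capacitor and chassis above 0.5 N or contact force between capacitor and clamp above 0.5 N or contact force between capacitor and fitted_a above 0.5 N or contact force between capacitor and fitted_b above 0.5 N).
It fails at once if the robot pushes on the power unit, its clamps or the fitted capacitors (contact force between any of the arm, the fingers and chassis above 2 N or contact force between any of the arm, the fingers and clamp above 2 N or contact force between any of the arm, the fingers and fitted_a above 2 N or contact force between any of the arm, the fingers and fitted_b above 2 N).
It fails at once if a bystander is moved more than 20 mm (distance of any of screwdriver, meter, tape, jar, reel, mug, tray from where it was at the start of the episode above 0.02 m).
It also fails if it takes over 67 s, if anything falls off the work surface, if the arm or the gripper's body presses on something with over 40 N, if the wrist force passes 120 N, or if a joint passes its speed limit or range.

## Robot

A 6-joint arm with a two-finger parallel gripper is mounted at the origin on the work surface. World frame = base frame: x ahead of the robot, y to its left, z up, the work surface at z = 0. Lengths are in m, angles in rad, forces in N, time in s.
With the tool pointing down it reaches from about 0.275 to 0.975 m from the base axis. Payload 8.4 kg.
Tool frame: the origin (TCP) lies on the centre line of the jaws, within the pads' length; the fingertips stand 11 mm ahead of it and the grasp point (between the pads) lies 8 mm behind it; z points along the fingers, y is the line along which they close (so a half turn about z gives the same grasp; the last joint's range is limited). The gripper opens to 92 mm and grips with 3 to 60 N. Pads are 20 mm wide; open, the fingers measure 128 mm over their backs; the gripper's body (75 mm by 189 mm) begins 69 mm behind the grasp point.
Start: joints at [1.214, 0.353, 1.633, -0, 1.155, -0.002], TCP at [0.217, 0.586, 0.204] pointing down, gripper open.
Joint ranges: [-2.63, 2.63], [-0.92, 2.1], [0.06, 2.66], [-1.3, 4.44], [0, 2.69], [-3.02, 3.02]. Speed limits (rad/s): [2.22, 2.22, 2.79, 3.14, 3.14, 3.14].

## Interface

Orientations are given as a rotation vector (axis times angle).
In Python, from plant import get_obs, capture, camera_model, order gives the robot as it stands.
- The arm moves only by the tool play_rows, never from a script. Its argument "increments" is a list of rows, each an object of numbers: "fingers": the opening, from 0 (shut) to 1 (fully open); "dx", "dy", "dz": the shift along the tool's x, y, z normalised to -1 to 1, where 1 is 5 cm; "yaw": the turn about the tool's z normalised to -1 to 1, where 1 is 8 degrees. A call has 1 to 5 rows; each row shifts and turns the commanded pose from where the row before left it, along the tool's axes as they then stand; what a row does not reach is not made up. A row lasts 1/8 s, in which the tool goes at most 62.5 mm and 10.7 degrees, less where a joint would pass 70% of its speed; a pose out of reach is approached as far as the arm can. A call with a number of a shift or a turn outside -1 to 1 is refused whole. A call with a gripper value outside its range is refused whole. The fingers move at their own pace and stop on an object; the grip force is fixed at half the most. Time passes only in rows, so rows that do not move let the fingers close. It gives the time, the measured TCP pose, the force, the opening and the grip force at its end, in the units of the state.
- get_obs(): the state, without advancing time (a new reading comes with each control period).
- capture(name): name is "scene" or "top"; returns the picture (384x512x3 uint8, red, green, blue); there is no depth.
- camera_model(name): a dict with "vfov" (degrees; the focal length in pixels is half the picture's height over the tangent of half this angle, whatever the lens; pixels are square), "cx", "cy" (the principal point, pixels), "k1" (the pictures are not rectified: a ray, as slopes to the right and down, at radius r is drawn at 1 + k1 r^2 times it, then the intrinsics apply), "world_to_cam" (4x4, takes a point from world to camera coordinates). Camera axes: x right, y down, z forward; pixel columns grow to the right and rows downward; lengths in m; the calibration is good to about 2 mm. A picture is of the moment at which its call begins. camera_model takes no time and is no camera call.
- order.hand_in(): hands the job in; it is judged then, once.
The state is a dict: "t": time; "q": joint angles; "dq": joint speeds; "joint_torque": joint torques, N m; "tcp_pos": TCP position; "tcp_rot": TCP orientation; "ft_force": force on the tool from outside, world axes, zero at the start; "ft_torque": the same for the moment, N m; "gripper_width": finger opening in m; "grasp_force": force on a finger pad.
Only numpy, scipy, OpenCV 4.12 (cv2) and the standard library are available. Lean on these libraries where they do the work, as an engineer would, in place of code of your own. Each camera call takes 0.05 s, during which the arm holds its last target. There are 200 camera calls.

## Working session

There is one attempt and no reset: what is moved stays moved. The work goes in short steps, Python scripts to look and compute and a tool call to move; the robot and the scene stay as the last step left them, time stands still between calls to the robot, and variables do not carry over. Pictures are saved under pics/ and viewed, at most 10 in all, crops included, and the job is handed in when it is done.

Besides the shell and the picture viewer there is one more tool, called after "Request:" in YAML: its name, and indented under it one key for each argument. play_rows: Moves the arm, as the interface text tells. Scaled input: -1 to 1 covers 5 cm each way for a shift and 8 degrees each way for a turn. Its arguments: {"type":"object","properties":{"increments":{"type":"array"}},"required":["increments"]}

```bash
mkdir -p pics; ls; python3 - <<'E'
from plant import *
import cv2,json
for n in ("scene","top"):
    cv2.imwrite(f"pics/{n}0.png",capture(n)[:,:,::-1]); m=camera_model(n); print(n,m)
print(get_obs())
E
```

```text
pics
scene {'vfov': 47.936554582601744, 'cx': 249.66638845879322, 'cy': 193.76673781260914, 'k1': -0.14571651149355272, 'world_to_cam': array([[ 0.64672766,  0.7627033 ,  0.00519707, -0.33315392],
       [ 0.58756   , -0.4938486 , -0.64100453, -0.25186617],
       [-0.48632971,  0.41760895, -0.7675195 ,  1.58702758],
       [ 0.        ,  0.        ,  0.        ,  1.        ]])}
top {'vfov': 55.498382697490385, 'cx': 249.72317674755638, 'cy': 189.3935752736321, 'k1': -0.10838181080382599, 'world_to_cam': array([[ 0.0013147 , -0.99999144,  0.00392347, -0.00471965],
       [-0.98667347, -0.00193555, -0.1627013 ,  0.48855048],
       [ 0.1627075 , -0.00365728, -0.98666757,  1.11234395],
       [ 0.        ,  0.        ,  0.        ,  1.        ]])}
{'t': 0.1, 'q': array([ 1.21359719e+00,  3.53601707e-01,  1.63400233e+00,  1.76745877e-05,
        1.15521432e+00, -2.43922893e-03]), 'dq': array([ 5.35138126e-04, -1.33971708e-03, -5.22926466e-04,  1.51256104e-04,
       -2.92727898e-06, -6.79006086e-04]), 'joint_torque': array([ 3.97148406e-04, -5.94888639e+01, -3.34924757e+01,  6.99176174e-02,
        1.82956568e-02, -5.41039810e-05]), 'tcp_pos': array([0.21696926, 0.58566909, 0.20334911]), 'tcp_rot': array([-5.54307404e-01, -3.09206515e+00,  1.88959383e-03]), 'ft_force': array([-0.23585849, -0.26467954, -0.44200188]), 'ft_torque': array([-0.00734095,  0.07174921, -0.03872416]), 'grasp_force': 0.0, 'gripper_width': 0.09229247296944751}
```

View pics/top0.png

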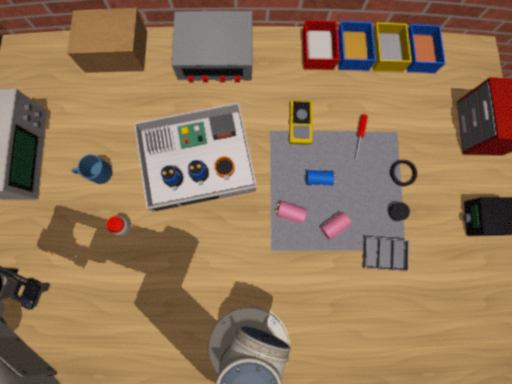

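View pics/scene0.png

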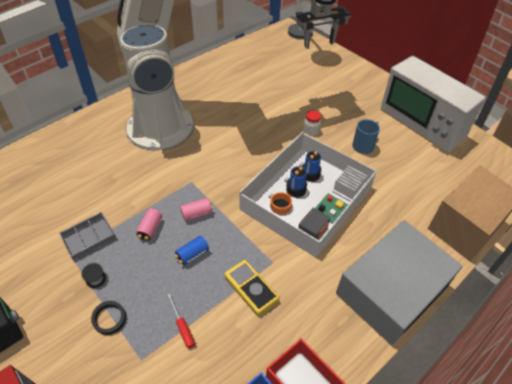

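Could be taken for the capacitor: blue can at top (320,178) / scene (192,250), pink cans at top (292,211) and (336,224), and the fitted blue cans at (172,175) and (198,171). I choose the loose blue can on the mat. The orange clamp is at top (225,167).

```bash
cat > h.py <<'E'
import numpy as np, cv2
from plant import *
def cam(n):
    m=camera_model(n); f=192/np.tan(np.radians(m['vfov']/2))
    return m['world_to_cam'],f,m['cx'],m['cy'],m['k1']
def proj(n,P):
    T,f,cx,cy,k=cam(n); p=np.atleast_2d(P)@T[:3,:3].T+T[:3,3]
    s=p[:,:2]/p[:,2:]; s=s*(1+k*(s**2).sum(1,keepdims=True)); return s*f+[cx,cy]
def ray(n,uv):
    T,f,cx,cy,k=cam(n); d=(np.array(uv,float)-[cx,cy])/f; s=d.copy()
    for _ in range(20): s=d/(1+k*(s@s))
    R=T[:3,:3]; return -R.T@T[:3,3], R.T@np.r_[s,1]
def at(n,uv,z):
    o,d=ray(n,uv); return o+d*(z-o[2])/d[2]
def cyl(foot,ax,r=.025,L=.085,n=40):
    ax=np.array(ax)/np.linalg.norm(ax); a=np.cross(ax,[.3,.5,.81]); a/=np.linalg.norm(a); b=np.cross(ax,a)
    t=np.linspace(0,2*np.pi,n,endpoint=False)[:,None]
    c=r*(np.cos(t)*a+np.sin(t)*b); return np.vstack([foot+c,foot+c+L*ax])
def sil(n,pts):  # 4x supersampled silhouette
    h=cv2.convexHull((proj(n,pts)*16).astype(np.float32)).round().astype(np.int32)
    m=np.zeros((384*4,512*4),np.uint8); cv2.fillConvexPoly(m,((h+8)*4),255,shift=4)
    return cv2.resize(m,(512,384),interpolation=cv2.INTER_AREA)/255.
E
python3 - <<'E'
from h import *
t=cv2.imread('pics/top0.png');s=cv2.imread('pics/scene0.png')
A=cv2.resize(t[155:200,295:345],(400,360),interpolation=cv2.INTER_CUBIC)
B=cv2.resize(s[225:275,165:221],(400,360),interpolation=cv2.INTER_CUBIC)
cv2.imwrite('pics/crop1.png',np.hstack([A,B]))
for n,im,box in(('top',t,(150,205,295,345)),('scene',s,(225,275,165,220))):
    hs=cv2.cvtColor(im,cv2.COLOR_BGR2HSV); m=((hs[...,0]>95)&(hs[...,0]<125)&(hs[...,1]>120))
    z=np.zeros_like(m);a,b,c,d=box;z[a:b,c:d]=1;ys,xs=np.where(m&z);print(n,'blue',xs.min(),xs.max(),ys.min(),ys.max(),xs.mean(),ys.mean(),len(xs),at(n,(xs.mean(),ys.mean()),.025+.01))
    o=((hs[...,0]>3)&(hs[...,0]<16)&(hs[...,1]>170))
    k,l,st,ce=cv2.connectedComponentsWithStats(o.astype(np.uint8))
    for i in range(1,k):
        if st[i,4]>30: print(n,'orange',st[i],ce[i],at(n,ce[i],.038))
for n,uv,z in(('top',(138,123),.08),('top',(241,105),.08),('top',(254,188),.08),('top',(149,209),.088)): print(at(n,uv,z))
E
```

```text
top blue 306 334 170 184 319.7109375 177.34635416666666 384 [ 0.52895486 -0.22818104  0.035     ]
top orange [358 114  10  17  43] [362.88372093 121.11627907] [ 0.71925096 -0.37912824  0.038     ]
top orange [215 157  17   9  44] [222.09090909 159.68181818] [0.58536992 0.0848907  0.038     ]
top orange [215 163  19  14  47] [225.46808511 171.        ] [0.54823166 0.07355712 0.038     ]
top orange [106 216  13  15  32] [110.125   220.71875] [0.38743746 0.43822172 0.038     ]
scene blue 176 207 236 264 192.02412280701753 248.73684210526315 456 [ 0.53594458 -0.2295707   0.035     ]
scene orange [272 194  19  20 205] [281.45853659 203.16097561] [0.57891513 0.07185122 0.038     ]
[0.69546825 0.35215432 0.08      ]
[0.75448026 0.02438465 0.08      ]
[ 0.48629616 -0.01680543  0.08      ]
[0.42002443 0.30043064 0.088     ]
```

View pics/crop1.png

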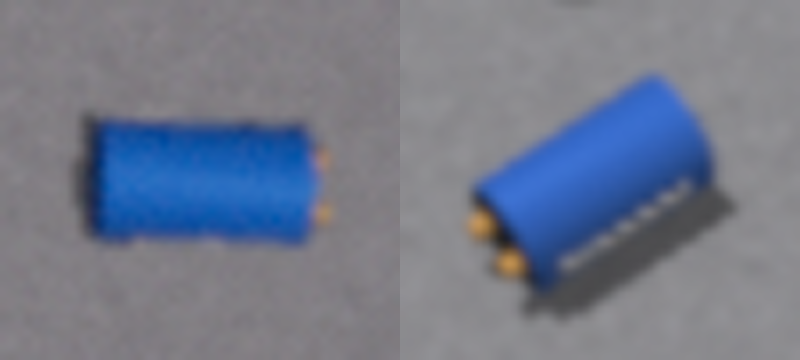

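The blue can lies with its studs at the right in the top view, toward -y, and at the lower left in the scene view, so the foot is at +y. Next I fit the can and the clamp by silhouettes in both cameras.

```bash
cat > fit.py <<'E'
from h import *
from scipy.optimize import minimize
ims={n:cv2.imread(f'pics/{n}0.png') for n in('top','scene')}
def msk(n,lo,hi,s,c,w=28,v=0):
    hs=cv2.cvtColor(ims[n],cv2.COLOR_BGR2HSV); m=(hs[...,0]>=lo)&(hs[...,0]<=hi)&(hs[...,1]>s)&(hs[...,2]>v)
    z=np.zeros(m.shape,bool); z[c[1]-w:c[1]+w,c[0]-w:c[0]+w]=1; return (m&z).astype(np.uint8)
def hull(m):
    ys,xs=np.where(m); h=cv2.convexHull(np.c_[xs,ys].astype(np.int32)); o=np.zeros_like(m); cv2.fillConvexPoly(o,h,1); return o
if __name__=='__main__':
    bl={'top':hull(msk('top',98,125,130,(320,178),22)),'scene':msk('scene',98,125,110,(192,250),26)}
    bl['scene']=cv2.morphologyEx(bl['scene'],cv2.MORPH_CLOSE,np.ones((5,5)))
    def can(p,cams):
        e=0; ax=np.array([np.cos(p[2]),np.sin(p[2]),0])
        for n in cams:
            P=cyl(np.r_[p[:2],.025],ax); S=sil(n,P)
            if n=='scene': S=S*(1-sil(n,P[40:]))
            e+=((S-bl[n])**2).sum()
        return e
    og={'top':hull(msk('top',2,18,120,(225,167),14)),'scene':hull(msk('scene',2,18,150,(281,203),16))}
    def ring(p,cams): return sum(((sil(n,cyl(np.r_[p,.008],[0,0,1.],.033,.03))-og[n])**2).sum() for n in cams)
    for cams in(['top'],['scene'],['top','scene']):
        for f,x0,st in((can,[.53,-.19,-1.6],[.006,.006,.1]),(ring,[.56,.074],[.006,.006])):
            sx=[x0]+[np.add(x0,np.eye(len(x0))[i]*st[i]) for i in range(len(x0))]
            r=minimize(f,x0,args=(cams,),method='Nelder-Mead',options=dict(initial_simplex=sx,xatol=1e-4,fatol=.01)); print(cams,f.__name__,r.x.round(4),round(r.fun,1))
    print({n:(m.sum(),) for n,m in {**bl}.items()},{n:m.sum() for n,m in og.items()})
    # chassis corner check
    R=np.radians(8.7)
E
python3 fit.py
```

```text
['top'] can [ 0.5342 -0.186  -1.6325] 35.0
['top'] ring [0.5682 0.0805] 38.0
['scene'] can [ 0.5307 -0.1894 -1.5599] 68.9
['scene'] ring [0.5666 0.0827] 50.8
['top', 'scene'] can [ 0.533  -0.1887 -1.5966] 109.7
['top', 'scene'] ring [0.5669 0.0813] 91.9
{'top': (np.uint64(397),), 'scene': (np.uint64(462),)} {'top': np.uint64(318), 'scene': np.uint64(362)}
```

Can foot at about (0.533, -0.188), axis towards -y (about -91.5°), length consistent with 85 mm. Clamp at about (0.567, 0.081). Moving now.

Request:
play_rows:
  increments:
    - {"dx": -1, "yaw": 0.988, "fingers": 1}
    - {"dx": -1, "yaw": 0.988, "fingers": 1}
    - {"dx": -1, "yaw": 0.988, "fingers": 1}
    - {"dx": -1, "yaw": 0.988, "fingers": 1}
    - {"dx": -1, "yaw": 0.988, "fingers": 1}

```text
validation failed for argument at $.in...
```

Request:
play_rows:
  increments:
    - {"dx": -1, "yaw": 0.988, "fingers": 1}
    - {"dx": -1, "yaw": 0.988, "fingers": 1}
    - {"dx": -1, "yaw": 0.988, "fingers": 1}
    - {"dx": -1, "yaw": 0.988, "fingers": 1}
    - {"fingers": 1}

```text
validation failed for argument at $.in...
```

Request:
play_rows:
  increments:
    - {"fingers": 1, "dx": -1, "dy": 0, "dz": 0, "yaw": 0.988}
    - {"fingers": 1, "dx": -1, "dy": 0, "dz": 0, "yaw": 0.988}
    - {"fingers": 1, "dx": -1, "dy": 0, "dz": 0, "yaw": 0.988}
    - {"fingers": 1, "dx": -1, "dy": 0, "dz": 0, "yaw": 0.988}
    - {"fingers": 1, "dx": -1, "dy": 0, "dz": 0, "yaw": 0.988}

```text
t: 0.72
tcp_pos: [0.4163, 0.4402, 0.2036]
tcp_rot: [-1.573, -2.719, 0.001]
ft_force: [0.3, 0.1, -0.4]
gripper_width: 0.0915
grasp_force: 0.0
```

Request:
play_rows:
  increments:
    - {"fingers": 1, "dx": -1, "dy": 0, "dz": 0, "yaw": 0.988}
    - {"fingers": 1, "dx": -1, "dy": 0, "dz": 0, "yaw": 0.988}
    - {"fingers": 1, "dx": -1, "dy": 0, "dz": 0, "yaw": 0.988}
    - {"fingers": 1, "dx": -1, "dy": 0, "dz": 0, "yaw": 0.988}
    - {"fingers": 1, "dx": -1, "dy": 0, "dz": 0, "yaw": 0}

```text
t: 1.35
tcp_pos: [0.4761, 0.2021, 0.2037]
tcp_rot: [2.252, 2.19, -0.001]
ft_force: [0.6, -0.1, -0.1]
gripper_width: 0.0918
grasp_force: 0.0
```

Request:
play_rows:
  increments:
    - {"fingers": 1, "dx": -1, "dy": 0, "dz": 0, "yaw": 0}
    - {"fingers": 1, "dx": -1, "dy": 0, "dz": 0, "yaw": 0}
    - {"fingers": 1, "dx": -1, "dy": 0, "dz": 0, "yaw": 0}
    - {"fingers": 1, "dx": -1, "dy": 0, "dz": 0, "yaw": 0}
    - {"fingers": 1, "dx": -1, "dy": 0, "dz": 0, "yaw": 0}

```text
t: 1.98
tcp_pos: [0.4692, -0.0477, 0.2039]
tcp_rot: [-2.25, -2.193, 0.0]
ft_force: [-0.6, -0.6, -0.5]
gripper_width: 0.0922
grasp_force: 0.0
```

Request:
play_rows:
  increments:
    - {"fingers": 1, "dx": -0.842, "dy": 0.27, "dz": 0, "yaw": 0}
    - {"fingers": 1, "dx": -0.842, "dy": 0.27, "dz": 0, "yaw": 0}
    - {"fingers": 1, "dx": -0.842, "dy": 0.27, "dz": 0, "yaw": 0}
    - {"fingers": 1, "dx": -0.842, "dy": 0.27, "dz": 0.5, "yaw": 0}
    - {"fingers": 1, "dx": -0.842, "dy": 0.27, "dz": 0.5, "yaw": 0}

```text
t: 2.6
tcp_pos: [0.532, -0.2598, 0.1534]
tcp_rot: [2.249, 2.192, 0.0]
ft_force: [0.5, 0.6, 0.5]
gripper_width: 0.0921
grasp_force: 0.0
```

Request:
play_rows:
  increments:
    - {"fingers": 1, "dx": 0, "dy": 0, "dz": 0.7, "yaw": 0}
    - {"fingers": 1, "dx": 0, "dy": 0, "dz": 0.6, "yaw": 0}
    - {"fingers": 1, "dx": 0, "dy": 0, "dz": 0.3, "yaw": 0}
    - {"fingers": 1, "dx": 0, "dy": 0, "dz": 0, "yaw": 0}
    - {"fingers": 1, "dx": 0, "dy": 0, "dz": 0, "yaw": 0}

```text
t: 3.22
tcp_pos: [0.5325, -0.2585, 0.0751]
tcp_rot: [2.248, 2.192, 0.001]
ft_force: [-0.7, -1.1, 0.8]
gripper_width: 0.0918
grasp_force: 0.0
```

```bash
python3 - <<'E'
from h import *
a=capture('top');b=capture('scene')
A=cv2.resize(a[140:215,275:365,::-1],(450,375),interpolation=cv2.INTER_CUBIC)
B=cv2.resize(b[170:290,150:234,::-1],(263,375),interpolation=cv2.INTER_CUBIC)
cv2.imwrite('pics/pre.png',np.hstack([A,B])); print(get_obs()['tcp_pos'])
E
```

```text
[ 0.53255352 -0.25854719  0.07528088]
```

View pics/pre.png

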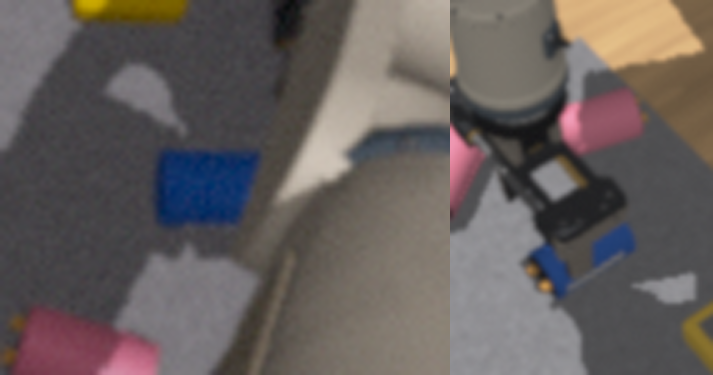

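The open jaws straddle the can near its stud end. The scene view shows studs at lower left of the fingers, and the foot sticking out to the right. I go down and grip.

Request:
play_rows:
  increments:
    - {"fingers": 1, "dx": 0, "dy": 0, "dz": 0.5, "yaw": 0}
    - {"fingers": 1, "dx": 0, "dy": 0, "dz": 0.4, "yaw": 0}
    - {"fingers": 1, "dx": 0, "dy": 0, "dz": 0.25, "yaw": 0}
    - {"fingers": 1, "dx": 0, "dy": 0, "dz": 0, "yaw": 0}
    - {"fingers": 0, "dx": 0, "dy": 0, "dz": 0, "yaw": 0}

```text
t: 3.95
tcp_pos: [0.5323, -0.2585, 0.0173]
tcp_rot: [2.249, 2.192, 0.001]
ft_force: [-0.6, -0.7, 0.2]
gripper_width: 0.0839
grasp_force: 0.0
```

Request:
play_rows:
  increments:
    - {"fingers": 0, "dx": 0, "dy": 0, "dz": 0, "yaw": 0}
    - {"fingers": 0, "dx": 0, "dy": 0, "dz": 0, "yaw": 0}
    - {"fingers": 0, "dx": 0, "dy": 0, "dz": 0, "yaw": 0}
    - {"fingers": 0, "dx": 0, "dy": 0, "dz": 0, "yaw": 0}
    - {"fingers": 0, "dx": 0, "dy": 0, "dz": 0, "yaw": 0}

```text
t: 4.58
tcp_pos: [0.5318, -0.2583, 0.0167]
tcp_rot: [2.25, 2.193, 0.0]
ft_force: [-0.4, -0.2, 1.4]
gripper_width: 0.0481
grasp_force: 30.0
```

Request:
play_rows:
  increments:
    - {"fingers": 0, "dx": 0.108, "dy": 0, "dz": -0.236, "yaw": 0}
    - {"fingers": 0, "dx": 0.148, "dy": 0, "dz": -0.212, "yaw": 0}
    - {"fingers": 0, "dx": 0.18, "dy": 0, "dz": -0.186, "yaw": 0}
    - {"fingers": 0, "dx": 0, "dy": 0, "dz": 0, "yaw": 0}
    - {"fingers": 0, "dx": 0, "dy": 0, "dz": 0, "yaw": 0}

```text
t: 5.2
tcp_pos: [0.5322, -0.2363, 0.0482]
tcp_rot: [2.249, 2.193, -0.0]
ft_force: [-0.8, 0.8, -2.9]
gripper_width: 0.0486
grasp_force: 29.8
```

```bash
python3 - <<'E'
from h import *
b=capture('scene')
o=get_obs();print(o['tcp_pos'],o['ft_force'],o['ft_torque'])
B=cv2.resize(b[170:290,130:250,::-1],(500,500),interpolation=cv2.INTER_CUBIC)
cv2.imwrite('pics/lift.png',B)
E
```

```text
[ 0.53209272 -0.23641065  0.04800698] [ 0.247962   -0.76161205 -2.2980129 ] [-0.09340369  0.0908793  -0.01385274]
```

View pics/lift.png

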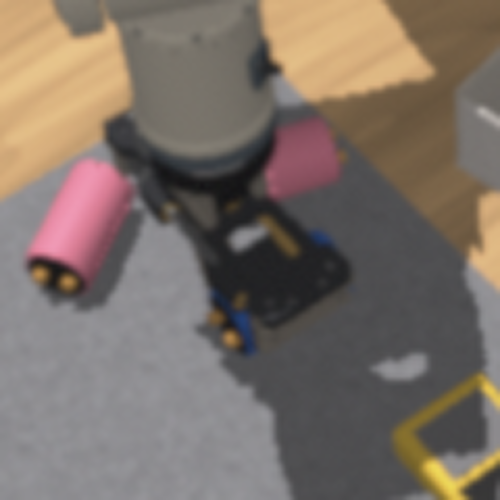

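```bash
python3 - <<'E'
from h import *
G=np.array([.532,-.2364,.056]);L=.0705
for th in(0,15,30,45,60):
    t=np.radians(th); ax=np.array([-.02*np.cos(t),-np.cos(t),np.sin(t)]); f=G-L*ax; top=f+.085*ax; st=f+.091*ax
    up=np.array([0,np.sin(t),np.cos(t)])
    q=[st+[.011,0,0],st-[.011,0,0],f+.025*up,f+[.025,0,0],f-.025*up,top+[.025,0,0]]
    print(th,((proj('scene',q)-[130,170])*500/120).round().tolist(), (f-.025*up)[2].round(3))
E
```

```text
0 [[227.0, 340.0], [208.0, 318.0], [327.0, 236.0], [352.0, 281.0], [332.0, 279.0], [247.0, 349.0]] 0.031
15 [[227.0, 335.0], [208.0, 313.0], [334.0, 250.0], [351.0, 298.0], [324.0, 300.0], [247.0, 346.0]] 0.014
30 [[229.0, 329.0], [210.0, 307.0], [334.0, 267.0], [344.0, 318.0], [310.0, 321.0], [249.0, 341.0]] -0.001
45 [[232.0, 323.0], [213.0, 301.0], [329.0, 286.0], [332.0, 338.0], [292.0, 342.0], [251.0, 337.0]] -0.012
60 [[237.0, 317.0], [218.0, 295.0], [318.0, 308.0], [316.0, 358.0], [271.0, 361.0], [254.0, 333.0]] -0.018
```

The foot's top edge shows at crop (322,238), which matches a level can (predicted 327,236). So a 20 mm wide grip is too stiff to let it swing. I'll set it back down and regrip only the last ~3 mm at the stud end, so gravity can swing it upright.

Request:
play_rows:
  increments:
    - {"fingers": 0, "dx": 0, "dy": 0, "dz": 0.4, "yaw": 0}
    - {"fingers": 0, "dx": 0, "dy": 0, "dz": 0.23, "yaw": 0}
    - {"fingers": 0, "dx": 0, "dy": 0, "dz": 0, "yaw": 0}
    - {"fingers": 0.6, "dx": 0, "dy": 0, "dz": 0, "yaw": 0}
    - {"fingers": 0.6, "dx": 0, "dy": 0, "dz": 0, "yaw": 0}

```text
t: 5.88
tcp_pos: [0.5325, -0.2366, 0.0168]
tcp_rot: [2.249, 2.192, 0.0]
ft_force: [-0.6, -0.8, 0.0]
gripper_width: 0.0554
grasp_force: 0.0
```

Request:
play_rows:
  increments:
    - {"fingers": 0.6, "dx": 0, "dy": 0, "dz": 0, "yaw": 0}
    - {"fingers": 0.6, "dx": -0.225, "dy": 0, "dz": 0, "yaw": 0}
    - {"fingers": 0.6, "dx": -0.225, "dy": 0, "dz": 0, "yaw": 0}
    - {"fingers": 0.6, "dx": 0, "dy": 0, "dz": 0, "yaw": 0}
    - {"fingers": 0, "dx": 0, "dy": 0, "dz": 0, "yaw": 0}

```text
t: 6.5
tcp_pos: [0.5315, -0.2592, 0.0166]
tcp_rot: [-2.25, -2.192, 0.0]
ft_force: [0.1, -0.9, -0.5]
gripper_width: 0.0471
grasp_force: 0.8
```

Request:
play_rows:
  increments:
    - {"fingers": 0, "dx": 0, "dy": 0, "dz": 0, "yaw": 0}
    - {"fingers": 0, "dx": 0, "dy": 0, "dz": 0, "yaw": 0}
    - {"fingers": 0, "dx": 0, "dy": 0, "dz": 0, "yaw": 0}
    - {"fingers": 0, "dx": 0, "dy": 0, "dz": 0, "yaw": 0}

```text
t: 7.0
tcp_pos: [0.5345, -0.2601, 0.0185]
tcp_rot: [2.246, 2.189, 0.003]
ft_force: [4.7, -3.4, 9.6]
gripper_width: 0.0076
grasp_force: 5.3
```

```bash
python3 - <<'E'
from h import *
b=capture('scene');a=capture('top')
o=get_obs();print(o['tcp_pos'],o['ft_force'],o['gripper_width'],o['grasp_force'])
B=cv2.resize(b[190:290,140:240,::-1],(400,400),interpolation=cv2.INTER_CUBIC)
A=cv2.resize(a[140:220,270:350,::-1],(400,400),interpolation=cv2.INTER_CUBIC)
cv2.imwrite('pics/g2.png',np.hstack([A,B]))
E
```

```text
[ 0.53602948 -0.2609022   0.01932119] [ 5.11668695 -3.99454665 17.98100686] 0.0009402351849951821 9.36962147417944
```

View pics/g2.png

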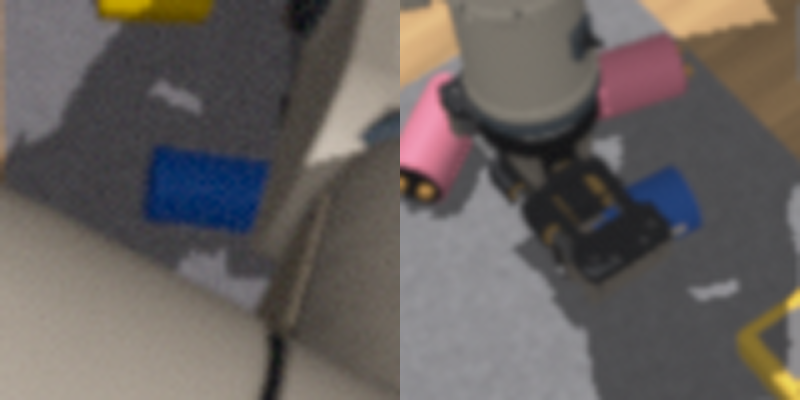

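The pads slipped off the end and shut. The can has moved only slightly. I open, lift clear and re-measure.

Request:
play_rows:
  increments:
    - {"fingers": 1, "dx": -0.1, "dy": 0, "dz": 0, "yaw": 0}
    - {"fingers": 1, "dx": -0.1, "dy": 0, "dz": 0, "yaw": 0}
    - {"fingers": 1, "dx": 0, "dy": 0, "dz": -0.4, "yaw": 0}
    - {"fingers": 1, "dx": 0, "dy": 0, "dz": -1, "yaw": 0}
    - {"fingers": 1, "dx": 0, "dy": 0, "dz": -1, "yaw": 0}

```text
t: 7.72
tcp_pos: [0.5308, -0.2686, 0.1386]
tcp_rot: [-2.249, -2.192, 0.001]
ft_force: [0.8, 0.3, 0.1]
gripper_width: 0.0488
grasp_force: 0.0
```

Request:
play_rows:
  increments:
    - {"fingers": 1, "dx": 1, "dy": 0, "dz": 0, "yaw": 0}
    - {"fingers": 1, "dx": 1, "dy": 0, "dz": 0, "yaw": 0}
    - {"fingers": 1, "dx": 1, "dy": 0, "dz": 0, "yaw": 0}
    - {"fingers": 1, "dx": 1, "dy": 0, "dz": 0, "yaw": 0}
    - {"fingers": 1, "dx": 1, "dy": 0, "dz": 0, "yaw": 0}

```text
t: 8.35
tcp_pos: [0.5374, -0.0174, 0.1378]
tcp_rot: [2.249, 2.192, 0.0]
ft_force: [1.1, 0.0, -0.2]
gripper_width: 0.0913
grasp_force: 0.0
```

```bash
python3 - <<'E'
from h import *
b=capture('scene');a=capture('top')
cv2.imwrite('pics/top1.png',a[:,:,::-1]);cv2.imwrite('pics/scene1.png',b[:,:,::-1])
o=get_obs();print(o['tcp_pos'],o['ft_force'],o['gripper_width'],o['grasp_force'])
B=cv2.resize(b[210:280,160:230,::-1],(400,400),interpolation=cv2.INTER_CUBIC)
A=cv2.resize(a[150:210,290:350,::-1],(400,400),interpolation=cv2.INTER_CUBIC)
cv2.imwrite('pics/g3.png',np.hstack([A,B]))
E
```

```text
[ 0.53739322 -0.01524766  0.13761708] [0.22710144 0.37619489 0.42498452] 0.0921006437579707 0.0
```

View pics/g3.png

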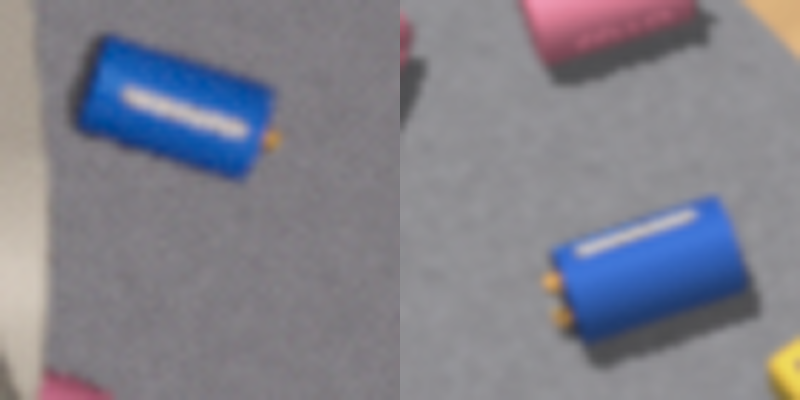

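The can has rolled (stripe up, one stud above the other) and yawed, with studs still toward -y. I refit its pose.

```bash
cat > fit2.py <<'E'
from fit import *
import sys
def fitlying(k,ct,cs,x0):
    for n in('top','scene'): ims[n]=cv2.imread(f'pics/{n}{k}.png')
    bl={'top':hull(msk('top',98,125,130,ct,22)),'scene':msk('scene',98,125,110,cs,26)}
    bl['scene']=cv2.morphologyEx(bl['scene'],cv2.MORPH_CLOSE,np.ones((7,7)))
    def can(p,cams):
        e=0; ax=np.array([np.cos(p[2]),np.sin(p[2]),0])
        for n in cams:
            P=cyl(np.r_[p[:2],.025],ax); S=sil(n,P)
            if n=='scene': S=S*(1-sil(n,P[40:]))
            e+=((S-bl[n])**2).sum()
        return e
    for cams in(['top'],['scene'],['top','scene']):
        sx=[x0]+[np.add(x0,np.eye(3)[i]*[.006,.006,.1][i]) for i in range(3)]
        r=minimize(can,x0,args=(cams,),method='Nelder-Mead',options=dict(initial_simplex=sx,xatol=1e-4,fatol=.01)); print(cams,r.x.round(4),np.degrees(r.x[2]).round(1),round(r.fun,1))
if __name__=='__main__': fitlying(1,(317,167),(194,260),[.565,-.18,-1.8])
E
python3 fit2.py
```

```text
['top'] [ 0.5819 -0.1769 -1.8721] -107.3 15.7
['scene'] [ 0.5837 -0.1789 -1.8671] -107.0 88.3
['top', 'scene'] [ 0.5841 -0.1779 -1.9012] -108.9 111.6
```

Request:
play_rows:
  increments:
    - {"fingers": 0.85, "dx": 0, "dy": 0, "dz": 0, "yaw": 1}
    - {"fingers": 0.85, "dx": 0, "dy": 0, "dz": 0, "yaw": 1}
    - {"fingers": 0.85, "dx": -0.9, "dy": 0.4, "dz": 0, "yaw": 0}
    - {"fingers": 0.85, "dx": -0.9, "dy": 0.4, "dz": 0, "yaw": 0}
    - {"fingers": 0.85, "dx": -0.9, "dy": 0.4, "dz": 0, "yaw": 0}

```text
t: 9.07
tcp_pos: [0.5542, -0.1679, 0.1376]
tcp_rot: [2.532, 1.858, -0.0]
ft_force: [0.7, 0.4, -0.3]
gripper_width: 0.0779
grasp_force: 0.0
```

Request:
play_rows:
  increments:
    - {"fingers": 0.85, "dx": -0.9, "dy": 0.4, "dz": 0, "yaw": 0}
    - {"fingers": 0.85, "dx": -0.714, "dy": 0.25, "dz": 0, "yaw": 0}
    - {"fingers": 0.85, "dx": 0, "dy": 0, "dz": 0.5, "yaw": 0}
    - {"fingers": 0.85, "dx": 0, "dy": 0, "dz": 0, "yaw": 0}
    - {"fingers": 0.85, "dx": 0, "dy": 0, "dz": 0, "yaw": 0}

```text
t: 9.7
tcp_pos: [0.5612, -0.2526, 0.1125]
tcp_rot: [2.533, 1.859, -0.0]
ft_force: [0.6, 0.1, -0.2]
gripper_width: 0.078
grasp_force: 0.0
```

Request:
play_rows:
  increments:
    - {"fingers": 0.85, "dx": 0.06, "dy": 0, "dz": 0.8, "yaw": 0}
    - {"fingers": 0.85, "dx": 0, "dy": 0, "dz": 0.7, "yaw": 0}
    - {"fingers": 0.85, "dx": 0, "dy": 0, "dz": 0.41, "yaw": 0}
    - {"fingers": 0.85, "dx": 0, "dy": 0, "dz": 0, "yaw": 0}
    - {"fingers": 0.5, "dx": 0, "dy": 0, "dz": 0, "yaw": 0}

```text
t: 10.32
tcp_pos: [0.5632, -0.25, 0.0175]
tcp_rot: [2.531, 1.858, 0.001]
ft_force: [-0.1, -1.0, 0.3]
gripper_width: 0.0703
grasp_force: 0.0
```

Request:
play_rows:
  increments:
    - {"fingers": 0.5, "dx": 0, "dy": 0, "dz": 0, "yaw": 0}
    - {"fingers": 0.5, "dx": 0, "dy": 0, "dz": 0, "yaw": 0}
    - {"fingers": 0.5, "dx": 0, "dy": 0, "dz": 0, "yaw": 0}
    - {"fingers": 0.5, "dx": 0, "dy": 0, "dz": 0, "yaw": 0}

```text
t: 10.82
tcp_pos: [0.5625, -0.2499, 0.0169]
tcp_rot: [2.532, 1.858, 0.0]
ft_force: [-1.9, 0.9, 7.0]
gripper_width: 0.0481
grasp_force: 30.2
```

Request:
play_rows:
  increments:
    - {"fingers": 0.53, "dx": 0, "dy": 0, "dz": 0, "yaw": 0}
    - {"fingers": 0.53, "dx": 0, "dy": 0, "dz": 0, "yaw": 0}
    - {"fingers": 0.53, "dx": 0, "dy": 0, "dz": 0, "yaw": 0}

```text
t: 11.2
tcp_pos: [0.5625, -0.2499, 0.0169]
tcp_rot: [2.533, 1.858, 0.001]
ft_force: [-0.5, -0.4, 7.1]
gripper_width: 0.0489
grasp_force: 14.7
```

Commanding the opening controls the grip force (14.7 N at 0.53). I lift, then ease the grip so the foot swings down.

Request:
play_rows:
  increments:
    - {"fingers": 0.53, "dx": 0, "dy": 0, "dz": -0.3, "yaw": 0}
    - {"fingers": 0.53, "dx": 0, "dy": 0, "dz": -0.5, "yaw": 0}
    - {"fingers": 0.53, "dx": 0, "dy": 0, "dz": -0.44, "yaw": 0}
    - {"fingers": 0.53, "dx": 0, "dy": 0, "dz": 0, "yaw": 0}

```text
t: 11.7
tcp_pos: [0.5635, -0.2503, 0.0803]
tcp_rot: [2.53, 1.857, 0.003]
ft_force: [-0.3, -0.1, -1.9]
gripper_width: 0.0491
grasp_force: 13.1
```

Request:
play_rows:
  increments:
    - {"fingers": 0.534, "dx": 0, "dy": 0, "dz": 0, "yaw": 0}
    - {"fingers": 0.534, "dx": 0, "dy": 0, "dz": 0, "yaw": 0}
    - {"fingers": 0.534, "dx": 0, "dy": 0, "dz": 0, "yaw": 0}

```text
t: 12.08
tcp_pos: [0.562, -0.2496, 0.0776]
tcp_rot: [-2.532, -1.858, 0.001]
ft_force: [0.6, -0.5, 0.1]
gripper_width: 0.0489
grasp_force: 0.0
```

```bash
cat > tilt.py <<'E'
from h import *
import sys
# blue mask in scene; fit tilt with can pinned at grasp
k=sys.argv[1]; a=np.radians(float(sys.argv[2])) # can azimuth
b=capture('scene');o=get_obs();cv2.imwrite(f'pics/scene{k}.png',b[:,:,::-1])
hs=cv2.cvtColor(b,cv2.COLOR_RGB2HSV);m=((hs[...,0]>98)&(hs[...,0]<125)&(hs[...,1]>110)).astype(np.uint8)
T=o['tcp_pos']; z=np.zeros_like(m); u,v=proj('scene',T)[0].astype(int); z[v-30:v+45,u-40:u+40]=1; m&=z
G=T+[0,0,.008]; L=.0755
print(T,o['ft_force'].round(1),o['gripper_width'],o['grasp_force'],'blue px',m.sum())
r=[]
for th in range(0,100,10):
    t=np.radians(th); ax=np.array([np.cos(a)*np.cos(t),np.sin(a)*np.cos(t),np.sin(t)])
    S=sil('scene',cyl(G-L*ax,ax))>.5; S2=sil('scene',cyl(G-L*ax,ax,L=.055))>.5
    r.append((th,int((m&~S).sum()),int((S2&(m==0)).sum())))
print('tilt, blue outside, lower-body not blue',r)
E
python3 tilt.py 2 -107.5
```

```text
[ 0.56200224 -0.2496214   0.07770691] [-0.3  0.5 -0.5] 0.049129939198968325 0.0 blue px 391
tilt, blue outside, lower-body not blue [(0, 391, 426), (10, 391, 449), (20, 388, 460), (30, 384, 466), (40, 377, 454), (50, 364, 431), (60, 337, 386), (70, 296, 340), (80, 252, 288), (90, 204, 239)]
```

It slipped right out of the pads. I look at where it went.

```bash
python3 - <<'E'
from h import *
b=cv2.imread('pics/scene2.png');a=capture('top')[:,:,::-1];cv2.imwrite('pics/top2.png',a)
B=cv2.resize(b[190:290,140:240],(400,400),interpolation=cv2.INTER_CUBIC)
A=cv2.resize(a[130:210,280:360],(400,400),interpolation=cv2.INTER_CUBIC)
cv2.imwrite('pics/g4.png',np.hstack([A,B]))
E
```

```text
(no output)
```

View pics/g4.png

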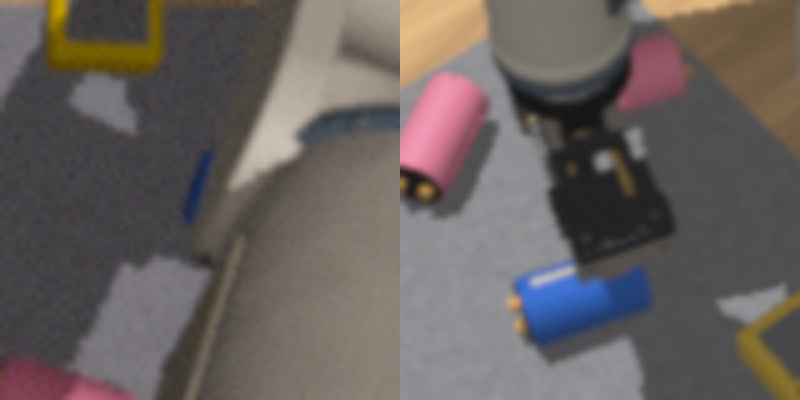

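It swung and then slipped out, toppling with its studs still toward -y. The grip was eased a bit too far. I back off, refit and retry with smaller easing, with the foot resting on the bench.

Request:
play_rows:
  increments:
    - {"fingers": 0.85, "dx": 0, "dy": 0, "dz": -1, "yaw": 0}
    - {"fingers": 0.85, "dx": 1, "dy": 0, "dz": -0.4, "yaw": 0}
    - {"fingers": 0.85, "dx": 1, "dy": -0.5, "dz": 0, "yaw": 0}
    - {"fingers": 0.85, "dx": 1, "dy": -0.5, "dz": 0, "yaw": 0}
    - {"fingers": 0.85, "dx": 1, "dy": -0.5, "dz": 0, "yaw": 0}

```text
t: 12.8
tcp_pos: [0.5503, -0.0348, 0.1483]
tcp_rot: [2.533, 1.858, 0.001]
ft_force: [1.1, 0.1, -0.3]
gripper_width: 0.0782
grasp_force: 0.0
```

```bash
python3 - <<'E'
from fit2 import *
for n in('scene','top'): cv2.imwrite(f'pics/{n}3.png',capture(n)[:,:,::-1])
print(get_obs()['tcp_pos'])
for n in('top','scene'):
    ims[n]=cv2.imread(f'pics/{n}3.png')
    c={'top':(325,170),'scene':(185,265)}[n]; m=msk(n,98,125,130,c,35); ys,xs=np.where(m); print(n,len(xs),xs.min(),xs.max(),ys.min(),ys.max(),xs.mean(),ys.mean())
fitlying(3,(325,170),(185,263),[.565,-.2,-1.87])
E
```

```text
[ 0.54946844 -0.03217148  0.14809709]
top 314 317 345 161 180 330.5636942675159 170.46815286624204
scene 435 169 201 251 275 186.01839080459771 263.983908045977
['top'] [ 0.567  -0.2269 -1.8833] -107.9 20.3
['scene'] [ 0.5674 -0.228  -1.8641] -106.8 89.4
['top', 'scene'] [ 0.5678 -0.2275 -1.8768] -107.5 118.5
```

Request:
play_rows:
  increments:
    - {"fingers": 0.85, "dx": -1, "dy": 0.3, "dz": 0, "yaw": 0}
    - {"fingers": 0.85, "dx": -1, "dy": 0.3, "dz": 0, "yaw": 0}
    - {"fingers": 0.85, "dx": -1, "dy": 0.3, "dz": 0, "yaw": 0}
    - {"fingers": 0.85, "dx": -1, "dy": 0.3, "dz": 0, "yaw": 0}
    - {"fingers": 0.85, "dx": -1, "dy": 0.3, "dz": 0, "yaw": 0}

```text
t: 13.52
tcp_pos: [0.5469, -0.3, 0.1482]
tcp_rot: [2.533, 1.858, -0.0]
ft_force: [0.9, -0.5, -0.9]
gripper_width: 0.0782
grasp_force: 0.0
```

Request:
play_rows:
  increments:
    - {"fingers": 0.85, "dx": -0.11, "dy": 0, "dz": 0.6, "yaw": 0}
    - {"fingers": 0.85, "dx": 0, "dy": 0, "dz": 0.7, "yaw": 0}
    - {"fingers": 0.85, "dx": 0, "dy": 0, "dz": 0, "yaw": 0}
    - {"fingers": 0.85, "dx": 0, "dy": 0, "dz": 0, "yaw": 0}

```text
t: 14.02
tcp_pos: [0.546, -0.3032, 0.0841]
tcp_rot: [2.532, 1.858, 0.0]
ft_force: [0.4, 0.5, 0.8]
gripper_width: 0.078
grasp_force: 0.0
```

Request:
play_rows:
  increments:
    - {"fingers": 0.85, "dx": 0.08, "dy": 0, "dz": 0.7, "yaw": 0}
    - {"fingers": 0.85, "dx": 0, "dy": 0, "dz": 0.64, "yaw": 0}
    - {"fingers": 0.85, "dx": 0, "dy": 0, "dz": 0, "yaw": 0}
    - {"fingers": 0.52, "dx": 0, "dy": 0, "dz": 0, "yaw": 0}
    - {"fingers": 0.52, "dx": 0, "dy": 0, "dz": 0, "yaw": 0}

```text
t: 14.65
tcp_pos: [0.548, -0.2995, 0.0181]
tcp_rot: [2.531, 1.857, 0.002]
ft_force: [-0.1, 0.7, -0.4]
gripper_width: 0.06
grasp_force: 0.0
```

Request:
play_rows:
  increments:
    - {"fingers": 0.52, "dx": 0, "dy": 0, "dz": 0, "yaw": 0}
    - {"fingers": 0.52, "dx": 0, "dy": 0, "dz": 0, "yaw": 0}
    - {"fingers": 0.53, "dx": 0, "dy": 0, "dz": 0, "yaw": 0}
    - {"fingers": 0.53, "dx": 0, "dy": 0, "dz": -0.2, "yaw": 0}
    - {"fingers": 0.53, "dx": 0, "dy": 0, "dz": -0.3, "yaw": 0}

```text
t: 15.28
tcp_pos: [0.5463, -0.2986, 0.0415]
tcp_rot: [-2.532, -1.858, 0.001]
ft_force: [0.5, 0.2, -2.2]
gripper_width: 0.0492
grasp_force: 12.5
```

Request:
play_rows:
  increments:
    - {"fingers": 0.532, "dx": 0, "dy": 0, "dz": 0, "yaw": 0}
    - {"fingers": 0.532, "dx": 0, "dy": 0, "dz": 0, "yaw": 0}

```text
t: 15.52
tcp_pos: [0.547, -0.2992, 0.0416]
tcp_rot: [2.532, 1.858, 0.0]
ft_force: [-0.1, -1.9, -0.3]
gripper_width: 0.049
grasp_force: 1.7
```

```bash
python3 tilt.py 4 -107.5
```

```text
[ 0.54693307 -0.2991728   0.04138726] [-0.6 -1.8  0.7] 0.048937363035711036 1.6694353334605694 blue px 178
tilt, blue outside, lower-body not blue [(0, 46, 266), (10, 23, 277), (20, 0, 273), (30, 4, 290), (40, 30, 304), (50, 77, 344), (60, 127, 384), (70, 164, 407), (80, 175, 411), (90, 178, 413)]
```

It worked: tilt is now about 20° with the foot on the bench (grasp height 49 mm fits 20°). I continue in steps: tighten, move along the arc, ease, tighten.

Request:
play_rows:
  increments:
    - {"fingers": 0.527, "dx": 0, "dy": 0, "dz": 0, "yaw": 0}
    - {"fingers": 0.527, "dx": 0.3, "dy": 0, "dz": -0.29, "yaw": 0}
    - {"fingers": 0.527, "dx": 0, "dy": 0, "dz": 0, "yaw": 0}
    - {"fingers": 0.532, "dx": 0, "dy": 0, "dz": 0, "yaw": 0}
    - {"fingers": 0.532, "dx": 0, "dy": 0, "dz": 0, "yaw": 0}

```text
t: 16.2
tcp_pos: [0.5512, -0.2846, 0.0556]
tcp_rot: [2.533, 1.859, -0.0]
ft_force: [0.4, -0.2, -0.3]
gripper_width: 0.049
grasp_force: 1.3
```

```bash
python3 tilt.py 5 -107.5
```

```text
[ 0.55116493 -0.28460299  0.05553818] [-0.4 -0.6  0.1] 0.04900304780901082 1.295481864362955 blue px 166
tilt, blue outside, lower-body not blue [(0, 91, 334), (10, 71, 341), (20, 40, 329), (30, 11, 300), (40, 2, 298), (50, 30, 312), (60, 81, 353), (70, 123, 382), (80, 144, 398), (90, 158, 412)]
```

Request:
play_rows:
  increments:
    - {"fingers": 0.527, "dx": 0, "dy": 0, "dz": 0, "yaw": 0}
    - {"fingers": 0.527, "dx": 0.36, "dy": 0, "dz": -0.2, "yaw": 0}
    - {"fingers": 0.527, "dx": 0, "dy": 0, "dz": 0, "yaw": 0}
    - {"fingers": 0.532, "dx": 0, "dy": 0, "dz": 0, "yaw": 0}
    - {"fingers": 0.532, "dx": 0, "dy": 0, "dz": 0, "yaw": 0}

```text
t: 16.88
tcp_pos: [0.5566, -0.2675, 0.0656]
tcp_rot: [2.533, 1.858, -0.0]
ft_force: [-0.1, -0.2, 1.3]
gripper_width: 0.0488
grasp_force: 1.2
```

```bash
python3 tilt.py 6 -107.5
```

```text
[ 0.55657718 -0.26759     0.06560336] [-0.  -1.2  1.3] 0.04911701838524034 1.216708067804575 blue px 155
tilt, blue outside, lower-body not blue [(0, 135, 395), (10, 119, 410), (20, 96, 397), (30, 68, 374), (40, 37, 343), (50, 6, 301), (60, 19, 302), (70, 55, 326), (80, 91, 355), (90, 122, 391)]
```

Request:
play_rows:
  increments:
    - {"fingers": 0.529, "dx": 0, "dy": 0, "dz": 0, "yaw": 0}
    - {"fingers": 0.53, "dx": 0.3, "dy": 0, "dz": -0.09, "yaw": 0}
    - {"fingers": 0.532, "dx": 0.18, "dy": 0, "dz": 0, "yaw": 0}
    - {"fingers": 0.532, "dx": 0, "dy": 0, "dz": 0, "yaw": 0}
    - {"fingers": 0.532, "dx": 0, "dy": 0, "dz": 0, "yaw": 0}

```text
t: 17.55
tcp_pos: [0.5639, -0.2442, 0.0702]
tcp_rot: [-2.532, -1.859, 0.0]
ft_force: [0.9, 0.2, 0.6]
gripper_width: 0.049
grasp_force: 1.0
```

```bash
python3 tilt.py 7 -107.5
```

```text
[ 0.56382219 -0.24438204  0.07010963] [0.1 1.5 1.3] 0.04884652722990916 1.033963579684496 blue px 157
tilt, blue outside, lower-body not blue [(0, 157, 416), (10, 153, 438), (20, 140, 442), (30, 121, 429), (40, 103, 410), (50, 78, 370), (60, 41, 319), (70, 12, 279), (80, 36, 294), (90, 72, 335)]
```

Request:
play_rows:
  increments:
    - {"fingers": 0.531, "dx": 0.16, "dy": 0, "dz": 0, "yaw": 0}
    - {"fingers": 0.531, "dx": 0.16, "dy": 0, "dz": 0.02, "yaw": 0}
    - {"fingers": 0.531, "dx": 0.14, "dy": 0, "dz": 0.04, "yaw": 0}
    - {"fingers": 0.532, "dx": 0, "dy": 0, "dz": 0.02, "yaw": 0}
    - {"fingers": 0.532, "dx": 0, "dy": 0, "dz": 0, "yaw": 0}

```text
t: 18.23
tcp_pos: [0.5708, -0.2224, 0.0662]
tcp_rot: [2.533, 1.859, 0.0]
ft_force: [-0.4, 0.6, 3.4]
gripper_width: 0.0487
grasp_force: 2.7
```

```bash
python3 tilt.py 8 -107.5
```

```text
[ 0.57078853 -0.22258001  0.06620889] [0.5 0.5 3.2] 0.048908177731109406 2.6964643970131874 blue px 174
tilt, blue outside, lower-body not blue [(0, 174, 418), (10, 174, 438), (20, 171, 453), (30, 162, 457), (40, 153, 440), (50, 139, 417), (60, 116, 377), (70, 83, 333), (80, 35, 274), (90, 17, 262)]
```

Request:
play_rows:
  increments:
    - {"fingers": 0.54, "dx": 0, "dy": 0, "dz": 0, "yaw": 0}
    - {"fingers": 0.56, "dx": 0, "dy": 0, "dz": 0, "yaw": 0}
    - {"fingers": 0.6, "dx": 0, "dy": 0, "dz": 0, "yaw": 0}
    - {"fingers": 0.75, "dx": 0, "dy": 0, "dz": 0, "yaw": 0}
    - {"fingers": 0.75, "dx": 0, "dy": 0, "dz": 0, "yaw": 0}

```text
t: 18.9
tcp_pos: [0.5707, -0.2225, 0.0661]
tcp_rot: [-2.533, -1.858, 0.0]
ft_force: [-0.1, 0.6, 0.0]
gripper_width: 0.069
grasp_force: 0.0
```

Request:
play_rows:
  increments:
    - {"fingers": 0.75, "dx": 0, "dy": 0, "dz": 0, "yaw": 0}
    - {"fingers": 0.75, "dx": 0, "dy": 0, "dz": 0, "yaw": 0}
    - {"fingers": 0.75, "dx": 0, "dy": 0, "dz": 0, "yaw": 0}
    - {"fingers": 0.75, "dx": 0, "dy": 0, "dz": 0, "yaw": 0}

```text
t: 19.4
tcp_pos: [0.5708, -0.2225, 0.0662]
tcp_rot: [2.533, 1.858, -0.0]
ft_force: [0.6, -0.1, -0.2]
gripper_width: 0.0687
grasp_force: 0.0
```

```bash
python3 tilt.py 9 -107.5; python3 - <<'E'
import cv2,numpy as np
b=cv2.imread('pics/scene9.png');t=cv2.imread('pics/top0.png')
cv2.imwrite('pics/up.png',cv2.resize(b[190:290,140:240],(500,500),interpolation=cv2.INTER_CUBIC))
E
```

```text
[ 0.57075527 -0.22250628  0.0661985 ] [ 0.9 -0.2  0.2] 0.0689365086324464 0.0 blue px 119
tilt, blue outside, lower-body not blue [(0, 119, 417), (10, 119, 440), (20, 117, 453), (30, 113, 458), (40, 110, 447), (50, 99, 425), (60, 80, 391), (70, 47, 348), (80, 3, 295), (90, 15, 313)]
```

View pics/up.png

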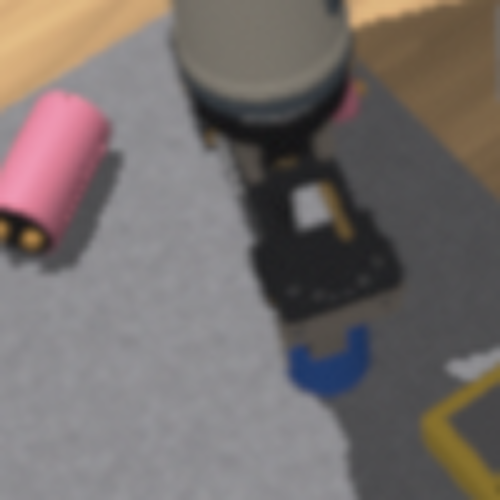

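The can stands on its foot below the open fingers; its bottom edge is at crop (330,395). I find its exact position under the jaws.

```bash
cat > stand.py <<'E'
from h import *
from scipy.optimize import least_squares
def stand(img,zf,c,w=(22,22),thr=100):
    hs=cv2.cvtColor(img,cv2.COLOR_BGR2HSV);m=(hs[...,0]>98)&(hs[...,0]<125)&(hs[...,1]>thr)
    z=np.zeros(m.shape,bool);z[c[1]-w[1]:c[1]+w[1],c[0]-w[0]:c[0]+w[0]]=1;m&=z
    ys,xs=np.where(m); me=np.array([xs.min()-.5,xs.max()+.5,ys.max()+.5])
    def r(p):
        q=proj('scene',cyl(np.r_[p,zf],[0,0,1.],n=90)); return np.array([q[:,0].min(),q[:,0].max(),q[:,1].max()])-me
    s=least_squares(r,at('scene',c,zf+.03)[:2]); return s.x,s.fun,me
if __name__=='__main__':
    print(stand(cv2.imread('pics/scene9.png'),0,(206,262)))
E
python3 stand.py
```

```text
(array([ 0.57556141, -0.21008357]), array([-2.15370275,  2.27399728, -0.07671691]), array([197.5, 213.5, 268.5]))
```

```bash
python3 - <<'E'
from h import *
from scipy.optimize import minimize
im=cv2.imread('pics/scene9.png');hs=cv2.cvtColor(im,cv2.COLOR_BGR2HSV)
m=((hs[...,0]>98)&(hs[...,0]<125)&(hs[...,1]>100)).astype(float)
print(m[250:272,195:217].astype(int).sum(1))
for r0 in(258,261):
  sl=np.s_[r0:280,190:222]
  f=lambda p:((sil('scene',cyl(np.r_[p,0],[0,0,1.]))[sl]-m[sl])**2).sum()
  r=minimize(f,[.574,-.214],method='Nelder-Mead',options=dict(initial_simplex=[[.574,-.214],[.58,-.214],[.574,-.206]],xatol=1e-4,fatol=.01));print(r.x,r.fun,m[sl].sum())
  for L in (0.,): print([ (y,round(f([.5708+.3*y,-.2225+.954*y]),1)) for y in (0,.004,.008,.012,.016)])
E
```

```text
[ 0  0  0  0  0  2  3  4  4  7  9 12 16 15 15 14 13  9  5  0  0  0]
[ 0.57089425 -0.21328888] 43.21605536332181 119.0
[(0, np.float64(102.4)), (0.004, np.float64(71.7)), (0.008, np.float64(52.9)), (0.012, np.float64(55.3)), (0.016, np.float64(77.4))]
[ 0.57091025 -0.21333827] 10.137793156478278 99.0
[(0, np.float64(54.7)), (0.004, np.float64(32.1)), (0.008, np.float64(19.3)), (0.012, np.float64(21.6)), (0.016, np.float64(41.1))]
```

Request:
play_rows:
  increments:
    - {"fingers": 0.75, "dx": 0.09, "dy": -0.02, "dz": 0, "yaw": 0}
    - {"fingers": 0.75, "dx": 0.09, "dy": -0.02, "dz": 0, "yaw": 0}
    - {"fingers": 0.6, "dx": 0, "dy": 0, "dz": 0, "yaw": 0}
    - {"fingers": 0.5, "dx": 0, "dy": 0, "dz": 0, "yaw": 0}
    - {"fingers": 0.4, "dx": 0, "dy": 0, "dz": 0, "yaw": 0}

```text
t: 20.08
tcp_pos: [0.572, -0.2135, 0.0664]
tcp_rot: [2.532, 1.858, 0.001]
ft_force: [1.0, 0.6, 0.5]
gripper_width: 0.0489
grasp_force: 30.0
```

Request:
play_rows:
  increments:
    - {"fingers": 0, "dx": 0, "dy": 0, "dz": 0, "yaw": 0}
    - {"fingers": 0, "dx": 0, "dy": 0, "dz": 0, "yaw": 0}
    - {"fingers": 0, "dx": 0, "dy": 0, "dz": 0, "yaw": 0}
    - {"fingers": 0, "dx": 0, "dy": 0, "dz": -0.2, "yaw": 0}
    - {"fingers": 0, "dx": 0, "dy": 0, "dz": -0.4, "yaw": 0}

```text
t: 20.7
tcp_pos: [0.57, -0.2128, 0.0957]
tcp_rot: [-2.531, -1.857, 0.003]
ft_force: [0.3, 1.1, -2.7]
gripper_width: 0.049
grasp_force: 30.0
```

```bash
sed -i 's/L=.0755/L=.074/' tilt.py; python3 tilt.py 10 -107.5
```

```text
[ 0.57189429 -0.21347803  0.09886755] [ 1.1 -0.8 -0.1] 0.049176482577673014 29.98252898454666 blue px 200
tilt, blue outside, lower-body not blue [(0, 200, 435), (10, 199, 460), (20, 193, 477), (30, 183, 471), (40, 173, 459), (50, 163, 439), (60, 141, 407), (70, 106, 359), (80, 50, 291), (90, 1, 245)]
```

Held at 30 N and upright. Lifting well above the wall, then moving across.

Request:
play_rows:
  increments:
    - {"fingers": 0, "dx": 0, "dy": 0, "dz": -0.7, "yaw": 0}
    - {"fingers": 0, "dx": 0, "dy": 0, "dz": -0.7, "yaw": 0}
    - {"fingers": 0, "dx": 0, "dy": 0, "dz": -0.6, "yaw": 0}
    - {"fingers": 0, "dx": 0.3, "dy": -0.1, "dz": 0, "yaw": 0}
    - {"fingers": 0, "dx": 0.6, "dy": -0.2, "dz": 0, "yaw": 0}

```text
t: 21.38
tcp_pos: [0.5697, -0.1651, 0.1948]
tcp_rot: [-2.533, -1.856, 0.001]
ft_force: [-0.4, 0.3, -2.8]
gripper_width: 0.0489
grasp_force: 30.0
```

Request:
play_rows:
  increments:
    - {"fingers": 0, "dx": 0.8, "dy": -0.27, "dz": 0, "yaw": 0}
    - {"fingers": 0, "dx": 0.8, "dy": -0.27, "dz": 0, "yaw": 0}
    - {"fingers": 0, "dx": 0.8, "dy": -0.27, "dz": 0, "yaw": 0}
    - {"fingers": 0, "dx": 0.8, "dy": -0.27, "dz": 0, "yaw": 0}
    - {"fingers": 0, "dx": 0.7, "dy": -0.23, "dz": 0, "yaw": 0}

```text
t: 22.0
tcp_pos: [0.5648, 0.0421, 0.1941]
tcp_rot: [-2.531, -1.858, 0.004]
ft_force: [1.0, 0.2, -2.8]
gripper_width: 0.0489
grasp_force: 30.0
```

Request:
play_rows:
  increments:
    - {"fingers": 0, "dx": 0.5, "dy": -0.16, "dz": 0, "yaw": 0}
    - {"fingers": 0, "dx": 0.3, "dy": -0.1, "dz": 0, "yaw": 0}
    - {"fingers": 0, "dx": 0, "dy": 0, "dz": 0, "yaw": 0}
    - {"fingers": 0, "dx": 0, "dy": 0, "dz": 0, "yaw": 0}

```text
t: 22.5
tcp_pos: [0.5661, 0.0812, 0.1957]
tcp_rot: [-2.533, -1.858, 0.001]
ft_force: [-0.0, 0.4, -2.8]
gripper_width: 0.0487
grasp_force: 30.0
```

```bash
cat > row.py <<'E'
from fit import *
def fitc(n,img,c,zf,z0,z1,x0,w=24,rows=None):
    ims[n]=img; m=msk(n,98,125,100,c,w,20).astype(float); H=z1-z0
    sl=np.s_[max(0,c[1]-w):c[1]+w,c[0]-w:c[0]+w] if rows is None else np.s_[rows[0]:rows[1],c[0]-w:c[0]+w]
    def f(p):
        P=cyl(np.r_[p,z0],[0,0,1.],L=H); S=sil(n,P)*(1-sil(n,P[40:])); 
        return ((S-m)[sl]**2).sum()
    r=minimize(f,x0,method='Nelder-Mead',options=dict(initial_simplex=[x0,np.add(x0,[.006,0]),np.add(x0,[0,.006])],xatol=1e-4,fatol=.01))
    return r.x.round(4),round(r.fun,1),m[sl].sum()
if __name__=='__main__':
    i0={n:cv2.imread(f'pics/{n}0.png') for n in('top','scene')}
    for n,ca,cb in(('top',(172,176),(199,171)),('scene',(313,164),(297,181))):
        w=13
        ra=fitc(n,i0[n],ca,0,.038,.093,at(n,ca,.07)[:2],w); rb=fitc(n,i0[n],cb,0,.038,.093,at(n,cb,.07)[:2],w)
        d=rb[0]-ra[0]; print(n,ra,rb,'spacing',np.linalg.norm(d).round(4),'ang',np.degrees(np.arctan2(d[1],d[0])).round(1),'clamp',rb[0]+d/np.linalg.norm(d)*.085)
    # ring diagnostics
    for n,c,w in(('top',(225,167),14),('scene',(281,203),16)):
        ims[n]=i0[n]; m=msk(n,2,18,120,c,w); h=hull(m); S=sil(n,cyl(np.r_[.567,.0815,.008],[0,0,1.],.033,.03)); print(n,m.sum(),h.sum(),S.sum().round())
        ys,xs=np.where(h); q=proj(n,cyl(np.r_[.567,.0815,.008],[0,0,1.],.033,.03)); print(xs.min(),xs.max(),ys.min(),ys.max(),q.min(0).round(1),q.max(0).round(1))
        print(proj(n,[[.567,.0815,.038]]).round(1))
    from h import capture
    s=capture('scene')[:,:,::-1].copy(); cv2.imwrite('pics/scene11.png',s); t=capture('top')[:,:,::-1].copy(); cv2.imwrite('pics/top11.png',t)
    T=get_obs()['tcp_pos']; c=proj('scene',T+[0,0,-.04])[0].round().astype(int); print(T,c)
    zf=T[2]-.0662
    for r0 in(-2,2,5): print(fitc('scene',s,tuple(c),0,zf,zf+.085,T[:2],22,(c[1]+r0,c[1]+22)))
E
python3 row.py
```

```text
top (array([0.5347, 0.251 ]), np.float64(51.5), np.float64(134.0)) (array([0.5516, 0.1661]), np.float64(49.0), np.float64(120.0)) spacing 0.0866 ang -78.7 clamp [0.56819433 0.08273557]
scene (array([0.5294, 0.252 ]), np.float64(90.4), np.float64(210.0)) (array([0.5472, 0.169 ]), np.float64(82.8), np.float64(224.0)) spacing 0.0849 ang -77.9 clamp [0.56502365 0.08588973]
top 147 318 369.0
215 233 157 176 [212.8 155.3] [233.7 177.2]
[[223.1 165.3]]
scene 304 390 421.0
271 291 193 213 [269.9 191. ] [291.9 213.8]
[[281.1 199.2]]
[0.56632139 0.0809308  0.19602208] [283 173]
(array([0.5691, 0.0844]), np.float64(182.1), np.float64(380.0))
(array([0.5697, 0.0852]), np.float64(171.5), np.float64(318.0))
(array([0.5676, 0.0828]), np.float64(141.2), np.float64(245.0))
```

Clamp estimates agree within a few mm: ring (0.567, 0.0815), row extrapolation (0.565–0.568, 0.083–0.086). The tool sits over it at (0.566, 0.081). Lowering to about 12 mm above the rim.

Request:
play_rows:
  increments:
    - {"fingers": 0, "dx": 0, "dy": 0, "dz": 0.4, "yaw": 0}
    - {"fingers": 0, "dx": 0, "dy": 0, "dz": 0.5, "yaw": 0}
    - {"fingers": 0, "dx": 0, "dy": 0, "dz": 0.4, "yaw": 0}
    - {"fingers": 0, "dx": 0, "dy": 0, "dz": 0.2, "yaw": 0}
    - {"fingers": 0, "dx": 0, "dy": 0, "dz": 0.1, "yaw": 0}

```text
t: 23.22
tcp_pos: [0.5665, 0.0814, 0.116]
tcp_rot: [-2.534, -1.858, 0.0]
ft_force: [0.7, -0.2, -3.7]
gripper_width: 0.0489
grasp_force: 30.0
```

Request:
play_rows:
  increments:
    - {"fingers": 0, "dx": 0, "dy": 0, "dz": 0, "yaw": 0}
    - {"fingers": 0, "dx": 0, "dy": 0, "dz": 0, "yaw": 0}

```text
t: 23.48
tcp_pos: [0.5669, 0.0819, 0.1169]
tcp_rot: [2.533, 1.858, 0.002]
ft_force: [0.3, -0.7, -2.5]
gripper_width: 0.0489
grasp_force: 30.0
```

```bash
python3 - <<'E'
from h import *
s=capture('scene')[:,:,::-1].copy();t=capture('top')[:,:,::-1].copy();cv2.imwrite('pics/scene12.png',s);o=get_obs();T=o['tcp_pos'];print(T,o['grasp_force'],o['ft_force'])
k=8;b=s[150:225,240:315];B=cv2.resize(b,None,fx=k,fy=k,interpolation=cv2.INTER_CUBIC)
def dr(P,col):
    q=((proj('scene',P)-[240,150]+.5)*k).astype(np.int32); cv2.polylines(B,[q],True,col,1)
zf=T[2]-.0662
c=np.r_[T[:2],zf]; dr(cyl(c,[0,0,1.])[:40],(0,255,0)); dr(cyl(np.r_[.567,.0815,.008],[0,0,1.],.033,.03)[40:],(255,255,255)); dr(cyl(np.r_[.567,.0815,.008],[0,0,1.],.033,.03)[:40],(255,255,255))
cv2.imwrite('pics/fin.png',B)
E
```

```text
[0.56682159 0.08191443 0.11680862] 29.981373846530914 [ 1.07515143 -0.08418892 -3.04901956]
```

View pics/fin.png

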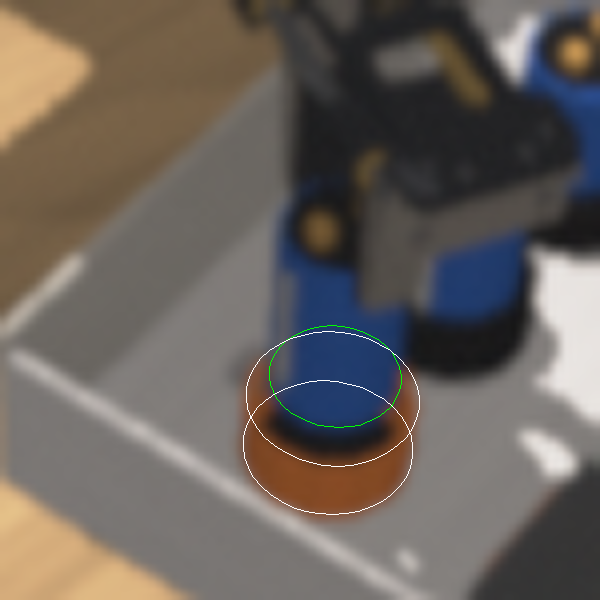

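The overlay shows the can upright inside the ring's mouth: its foot's lower edge is at crop y≈432 (predicted 427), and the ring fits its outline within half a pixel. It is gripped at 30 N and touching nothing. Handing in.

```bash
python3 -c "
from plant import order
print(order.hand_in())"
```

```text
the job is handed in; nothing more can be done
None
```

The job is handed in: I stood the capacitor on its foot, let go and picked it up again, and it is now held upright at 30 N over the orange clamp, its foot about 12 mm above the rim. By my measurements it is centred to within about 2 mm, and I saw no sign of contact with the power unit; on the mat it slipped from the gripper twice on the way and was recovered.

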